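# Pulse the spice grinder at the tasting counter

### The arm

A 6-joint arm with a two-finger parallel gripper is mounted at the origin on the work surface. World frame = base frame: x ahead of the robot, y to its left, z up, the work surface at z = 0. Lengths are in mm, angles in rad, forces in N, time in s.
With the tool pointing down it reaches from about 275 to 1000 mm from the base axis. Payload 8.4 kg.
Tool frame: the origin (TCP) lies between the finger pads; the fingertips stand 22 mm ahead of it and the grasp point (between the pads) lies 3 mm ahead of it; z points along the fingers, y is the line along which they close (so a half turn about z gives the same grasp; the last joint's range is limited). The gripper opens to 85 mm and grips with 20 to 120 N. Pads are 22 mm wide; open, the fingers measure 114 mm over their backs; the gripper's body (76 mm by 85 mm) begins 54 mm behind the grasp point. The pads swing forward as they close: fully open they stand 13 mm farther back than shut.
Start: joints at [-1.305, 0.353, 1.633, -0, 1.155, -0.002], TCP at [165.38, -602.725, 253.281] pointing down, gripper open.
Joint ranges: [-2.63, 2.63], [-0.92, 2.1], [0.06, 2.66], [-1.3, 4.44], [0, 2.69], [-3.02, 3.02]. Speed limits (rad/s): [2.22, 2.22, 2.79, 3.14, 3.14, 3.14].

### API

Orientations are given as [roll, pitch, yaw] about the fixed x, y, z axes, in that order (R = Rz(yaw) Ry(pitch) Rx(roll)).
In Python, from rig import r, grab_frame gives the robot as it stands.
- The arm moves only by the shell command python3 -m inch 'ROWS' [FORCE]. ROWS is JSON, a list of rows, each a list of 7 numbers: the turn, a rotation vector about the tool's x, y, z as a fraction of full scale, then the shift along the tool's x, y, z as a fraction of full scale, then the closure, from 0 (fully open) to 1 (shut). In form: [[rx, ry, rz, dx, dy, dz, fingers], ...]. A call has 1 to 8 rows; each row shifts and turns the commanded pose from where the row before left it, along the tool's axes as they then stand; what a row does not reach is not made up. Full scale, the value 1, is 2.5 cm for a shift and pi rad for a turn. A row lasts 1/12 s, in which the tool goes at most 41.7 mm and 7.16 degrees, less where a joint would pass 70% of its speed; a pose out of reach is approached as far as the arm can. A call with a number of a shift or a turn outside -1 to 1 is refused whole. A call with a gripper value outside its range is refused whole. The fingers move at their own pace and stop on an object; FORCE is the grip in N (left out, the last holds). Time passes only in rows, so rows that do not move let the fingers close. It gives the time, the measured TCP pose, the force, the opening and the grip force at its end, in the units of the state.
- r.sense(): the state, without advancing time (a new reading comes with each control period).
- grab_frame(name): name is "scene" or "side" or "wrist"; returns a dict with "pixels" (480x640x3 uint8, red, green, blue), "z_map" (480x640 float32, mm along the optical axis (not along the pixel's ray), 0 where there is no reading), "vertical_fov" (degrees; the focal length in pixels is half the picture's height over the tangent of half this angle, whatever the lens; pixels are square), "cx", "cy" (the principal point, pixels), "cam_to_world" (4x4, takes a point from camera to world coordinates). Camera axes: x right, y down, z forward; pixel columns grow to the right and rows downward; lengths in mm; the calibration is good to about 2 mm. A picture is of the moment at which its call begins.
- r.sign_off(): hands the job in; it is judged then, once.
The state is a dict: "clock": time; "qpos": joint angles; "qvel": joint speeds; "joint_efforts": joint torques, N m; "eef_pos": TCP position; "tcp_rot": TCP orientation; "contact_force": force on the tool from outside, world axes, zero at the start; "wrist_torque": the same for the moment, N m; "opening": opening from 0.0 (shut) to 1.0 (fully open); "grasp_force": force on a finger pad.
Only numpy, scipy, OpenCV 4.12 (cv2) and the standard library are available. Lean on these libraries where they do the work, as an engineer would, in place of code of your own. Each camera call takes 0.05 s, during which the arm holds its last target. There are 200 camera calls.

### The job

There is a nutmeg in the small grinder: pick up the grinder's lid, put its two lugs down through the slots of the collar so that the lid sits flush, and twist it clockwise (seen from above) against the spring to halfway between the start and the lock, never on into the lock's click. Finish while still gripping the lid and holding it at that half-way pulse position (let go, it would spring back), and leave the bottles and other things on the counter standing where they are.

Things in the scene. Friction and masses are not known exactly. Their poses are not given: they have to be found in the camera images.
- grinder: Electric spice grinder fixed to the counter: dark round base 120 mm across at the foot, dark metal bowl, bright collar 104 mm across, 115 mm tall. Origin: centre of its underside; z up. Its bore, 80 mm across and 60 mm deep, is open upward, with a nutmeg at the bottom. Same after half a turn.
- mouth (a point): Centre of the mouth, on the axis, at the top face of the collar (115 mm above the counter); axes as the grinder's. The slots lie at its +x and -x. Three dark marks on the collar, at its +y and 0.6 and 1.2 rad clockwise from there, are start, half-way and lock for a white pointer that turns with the switch ring.
- slot (a point): Middle of the +x slot, in the collar's top face, 43.5 mm from the axis. The two slots are cut through the collar's lip (5 mm thick), 17 mm wide, from the bore out through the collar's rim (open at the side); under the lip a channel 9 mm high lets the lugs turn clockwise.
- switch_ring (a joint): Spring ring in the collar pushed round by the lid's lugs; rad, grows clockwise from above. 0: start; 0.6: half-way (pulse); 1.2: lock click; stop at 1.35. A spring drives it back (0.05 N m at 0, 0.12 at 0.6); from about 0.8 the lock's spring balls add resistance. From slots' centre the lid turns about 0.06 rad before the ring moves, then both turn together.
- lid: The grinder's loose lid, grey with black plug and bar, about 180 g, 92 mm across, 61 mm high in all, standing on its plug. Origin: centre of the plug's underside; z up. Plug 76 mm across, 17 mm high; on it a flange 92 mm across, 17 to 23 mm above the origin. Seated flush, the flange rests on the collar and the origin is 17 mm below the mouth point (12 mm higher if the lugs stand on the lip).
- lid_bar (a point): Centre of the lid's upright grip bar, 42 mm above the lid's origin, on its axis; axes as the lid's. The bar runs along the lid's x, in line with the lugs: 60 mm long, 20 mm thick, from 23 to 61 mm above the lid's origin. Half a turn is the same.
- lid_lug (a point): Middle of the lid's +x lug, 41 mm out from its axis and 7.5 mm above its origin; an equal lug sits at -x. Steel, 12 mm wide, 5 mm thick (5 to 10 mm above the origin), reaching 44 mm from the axis.
- mini_a: Bystander, loose: miniature bottle, 36 mm across, 110 mm tall, far left. Origin: centre of its underside. Leave it alone.
- mini_b: Bystander, loose: miniature bottle, 36 mm across, 110 mm tall, far middle. Origin: centre of its underside. Leave it alone.
- mini_c: Bystander, loose: miniature bottle, 36 mm across, 110 mm tall, far right. Origin: centre of its underside. Leave it alone.
- tin: Bystander, loose: low flat round tin, 66 mm across, 24 mm high, near middle. Origin: centre of its underside. Leave it alone.
- tape: Bystander, loose: empty cardboard tape core lying flat, a ring 84 mm across, 25 mm high, in the middle. Origin: centre of its underside. Leave it alone.
- carton: Bystander, loose: small carton 80 x 110 x 60 mm, far right of middle. Origin: centre of its underside. Leave it alone.
- cup: Bystander, loose: white tasting cup, 68 mm across, 75 mm tall, far left of middle. Origin: centre of its underside. Leave it alone.
Mind the look-alikes: they are no part of the job. What is shaped like the lid but orange or red is not meant.

How it is judged:
By the outcome, as a careful person would: the job done as asked, in the order asked, and still so for the second after the job is handed in, while the arm keeps its last pose, push and grip.
It also fails if it takes over 48 s, if anything falls off the work surface, if the arm or the gripper's body presses on something with over 40 N, if the wrist force passes 120 N, or if a joint passes its speed limit or range.

## Working session

There is one attempt and no reset: what is moved stays moved. The work goes in short steps, Python scripts to look and compute and a shell command to move; the robot and the scene stay as the last step left them, time stands still between calls to the robot, and variables do not carry over. Pictures are saved under pics/ and viewed, at most 10 in all, crops included, and the job is handed in when it is done.

```bash
mkdir -p pics; ls; python3 - <<'E'
from rig import r, grab_frame
import cv2,numpy as np
ims=[]
for n in("scene","side"):
    f=grab_frame(n); np.savez('pics/'+n+'0.npz',**f)
    ims.append(f["pixels"]);print(n,f["vertical_fov"],f["cx"],f["cy"],f["cam_to_world"])
    cv2.imwrite(f'pics/{n}0.png',f["pixels"][:,:,::-1])
print(r.sense())
E
```

```text
pics
scene 48.723207146660755 316.84019238851056 234.00415679332556 [[-6.61086927e-01  4.20454440e-01 -6.21435547e-01  1.11887761e+03]
 [ 7.50308885e-01  3.71348172e-01 -5.46934286e-01  4.61135982e+02]
 [ 8.08005774e-04 -8.27839718e-01 -5.60964123e-01  5.60353937e+02]
 [ 0.00000000e+00  0.00000000e+00  0.00000000e+00  1.00000000e+00]]
side 46.81067781949442 319.21892825661587 233.40415594908833 [[-8.87872884e-01 -3.52719435e-01  2.95416218e-01  3.00393375e+02]
 [-4.60053054e-01  6.88628269e-01 -5.60483983e-01  5.70849210e+02]
 [-5.73836523e-03 -6.33545664e-01 -7.73684020e-01  8.91515796e+02]
 [ 0.00000000e+00  0.00000000e+00  0.00000000e+00  1.00000000e+00]]
{'clock': 0.1, 'qpos': array([-1.30542358e+00,  3.53565793e-01,  1.63403407e+00,  1.28166942e-05,
        1.15520362e+00, -2.40586859e-03]), 'qvel': array([-0.00013919, -0.00140785, -0.00284394,  0.00082441,  0.0002912 ,
        0.00038364]), 'joint_efforts': array([ 9.45967840e-04, -6.06356406e+01, -3.42820680e+01,  6.45025307e-05,
        4.06809209e-03,  1.14256713e-05]), 'eef_pos': array([ 165.26755426, -602.35324007,  252.6559137 ]), 'tcp_rot': array([-3.14038186e+00, -1.46324748e-05,  2.67773422e-01]), 'contact_force': array([ 0.92918526,  0.48723543, -0.26183328]), 'wrist_torque': array([0.00442104, 0.05668407, 0.00649517]), 'grasp_force': 0.0, 'opening': 1.0008416091358716}
```

View pics/scene0.png

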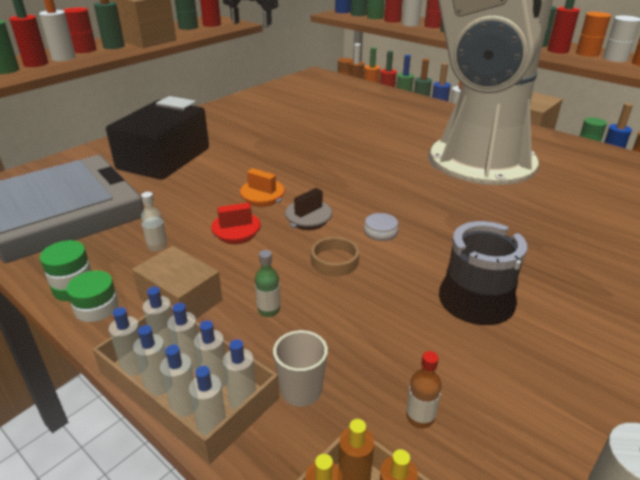

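View pics/side0.png

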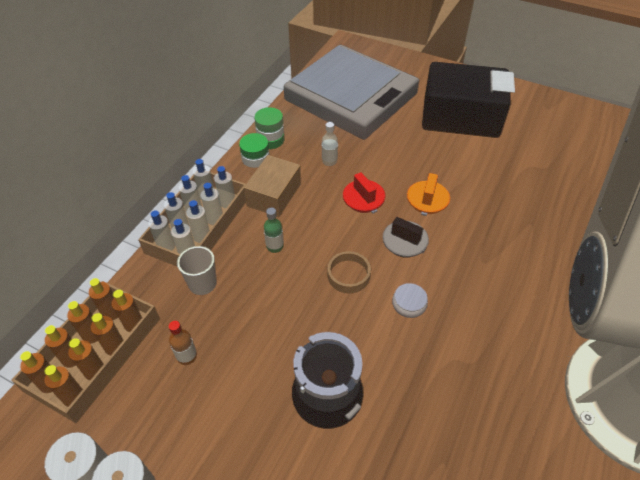

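The scene picture has three lid-shaped things: orange (262,187), red (236,222) and grey with a black bar (308,208). In the side view they are at (429,194), (364,193) and (405,236). The grey one fits the description, because the task rules out orange and red. The grinder's collar is at scene (489,245) and side (328,366). I'll confirm both in one enlarged crop.

```bash
cat > h.py <<'E'
import numpy as np
def K(f): return 240/np.tan(np.radians(float(f["vertical_fov"]))/2)
def ray(f,uv):
    uv=np.atleast_2d(uv).astype(float);k=K(f);M=np.array(f["cam_to_world"])
    d=np.c_[(uv[:,0]-f["cx"])/k,(uv[:,1]-f["cy"])/k,np.ones(len(uv))]
    return M[:3,3],d@M[:3,:3].T
def onz(f,uv,z):
    o,d=ray(f,uv); return o+d*((z-o[2])/d[:,2])[:,None]
def pix(f,p):
    M=np.array(f["cam_to_world"]);c=(np.atleast_2d(p)-M[:3,3])@M[:3,:3]
    return c[:,:2]/c[:,2:]*K(f)+[float(f["cx"]),float(f["cy"])]
def cloud(f):
    z=f["z_map"];v,u=np.mgrid[:480,:640];o,d=ray(f,np.c_[u.ravel(),v.ravel()])
    return (o+d*z.reshape(-1,1)).reshape(480,640,3)
E
python3 - <<'E'
import cv2,numpy as np
from h import *
S=dict(np.load('pics/side0.npz'));C=dict(np.load('pics/scene0.npz'))
def crop(f,x,y,w=100,h=75): return cv2.resize(f["pixels"][y:y+h,x:x+w],(400,300),interpolation=cv2.INTER_CUBIC)
cv2.imwrite('pics/c1.png',np.vstack([np.hstack([crop(S,355,200),crop(S,280,325)]),np.hstack([crop(C,258,170),crop(C,440,210)])])[:,:,::-1])
for n,f in(("side",S),("scene",C)):
    P=cloud(f);print(n)
    lid=(405,236) if n=="side" else (308,208)
    v,u=np.mgrid[:480,:640]
    near=np.hypot(u-lid[0],v-lid[1])<32
    hsv=cv2.cvtColor(f["pixels"],cv2.COLOR_RGB2HSV)
    m=near&(P[...,2]>33)&(P[...,2]<75); b=P[m]; 
    print("bar",m.sum(),b.mean(0)); w,V=np.linalg.eigh(np.cov(b[:,:2].T));print(np.sqrt(w),np.arctan2(V[1,1],V[0,1]))
    top=near&(P[...,2]>56)&(P[...,2]<68); b=P[top]
    if len(b)>5:
        (c,s,a)=cv2.minAreaRect(b[:,:2].astype(np.float32));print("top",len(b),c,s,a,b[:,2].mean())
    m=near&(P[...,2]>18)&(P[...,2]<29); b=P[m];c,rad=cv2.minEnclosingCircle(b[:,:2].astype(np.float32));print("flange",c,rad)
    g=(328,366) if n=="side" else (489,245)
    m=(np.hypot(u-g[0],v-g[1])<55)&(P[...,2]>109)&(P[...,2]<122); b=P[m];c,rad=cv2.minEnclosingCircle(b[:,:2].astype(np.float32));print("collar",m.sum(),c,rad,b[:,2].mean())
    A=np.degrees(np.arctan2(b[:,1]-c[1],b[:,0]-c[0]));print(np.histogram(A,36,(-180,180))[0])
E
```

```text
side
bar 509 [ 471.67417048 -123.46778184   53.42456127]
[ 6.01748632 17.68468496] 3.08026894218457
top 273 (472.87884521484375, -127.86006164550781) (22.620365142822266, 60.29377746582031) 88.08519744873047 61.008571028777745
flange (476.8459167480469, -152.01901245117188) 70.46243286132812
collar 1421 (470.4645080566406, 229.70013427734375) 54.86775207519531 115.43101882099022
[46 40 45 43 42 42 42 44 42 44 42 46 42 44 41  2  0 32 36 39 36 41 36 43
 43 57 52 50 51 51 51 54 51 28  0 23]
scene
bar 483 [ 481.32881409 -123.6986008    50.74199749]
[ 5.55119279 18.4322819 ] 3.009293009131351
top 196 (476.0865478515625, -128.74916076660156) (23.483814239501953, 60.23265075683594) 84.7716293334961 59.43746202796144
flange (470.55865478515625, -156.11085510253906) 77.02783203125
collar 1167 (469.9195861816406, 229.73365783691406) 55.08376693725586 113.52900824229101
[36 36 31 37 32 35 34 28 34 27 30 26 30 32 47 10  0 42 47 51 49 51 47 41
 41 49 35 30 25 31 28 29 31 13  0 22]
```

View pics/c1.png

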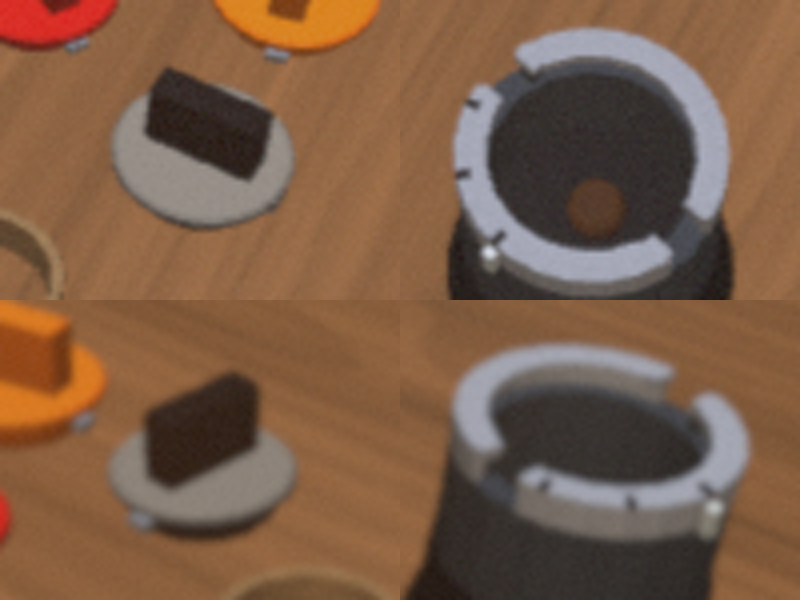

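The crop confirms it: the lid to use is the grey one with the black bar, at side (405,236). The slots lie at about -17° and 163°, and the pointer is at the start mark, about +73°. I'll move above the lid first.

```bash

python3 -m inch '[[0,0,0,0.35,-0.31,0,0],[0,0,0,0.7,-0.62,0,0],[0,0,0,0.7,-0.62,0,0],[0,0,0,0.7,-0.62,0,0],[0,0,0,0.7,-0.62,0,0],[0,0,0,0.7,-0.62,0,0],[0,0,0,0.7,-0.62,0,0],[0,0,0,0.7,-0.62,0,0]]' 
python3 -m inch '[[0,0,0,0.7,-0.62,0,0],[0,0,0,0.7,-0.62,0,0],[0,0,0,0.7,-0.62,0,0],[0,0,0,0.7,-0.62,0,0],[0,0,0,0.7,-0.62,0,0],[0,0,0,0.7,-0.62,0,0],[0,0,0,0.7,-0.62,0,0],[0,0,0,0.7,-0.62,0,0]]' 
python3 -m inch '[[0,0,0,0.7,-0.62,0,0],[0,0,0,0.7,-0.62,0,0],[0,0,0,0.7,-0.62,0,0],[0,0,0,0.7,-0.62,0,0],[0,0,0,0.7,-0.62,0,0],[0,0,0,0.7,-0.62,0,0],[0,0,0,0.7,-0.62,0,0],[0,0,0,0.5,-0.5,0,0]]' 
python3 -m inch '[[0,0,-0.039,0,0,0,0],[0,0,-0.039,0,0,0,0],[0,0,-0.039,0,0,0,0],[0,0,-0.039,0,0,0,0],[0,0,-0.039,0,0,0,0],[0,0,-0.039,0,0,0,0],[0,0,-0.039,0,0,0,0],[0,0,-0.039,0,0,0,0]]'
python3 -m inch '[[0,0,-0.039,0,0,0,0],[0,0,-0.039,0,0,0,0],[0,0,-0.039,0,0,0,0],[0,0,-0.039,0,0,0,0],[0,0,-0.039,0,0,0,0],[0,0,-0.039,0,0,0,0],[0,0,-0.039,0,0,0,0],[0,0,-0.039,0,0,0,0]]'
python3 -m inch '[[0,0,-0.039,0,0,0,0],[0,0,-0.039,0,0,0,0],[0,0,-0.039,0,0,0,0],[0,0,-0.039,0,0,0,0],[0,0,-0.039,0,0,0,0],[0,0,-0.039,0,0,0,0],[0,0,-0.039,0,0,0,0],[0,0,0,0,0,0,0]]'
cat > w.py <<'E'
from rig import r, grab_frame
import numpy as np,sys,cv2
n=sys.argv[1]
f=grab_frame("wrist");np.savez(f'pics/{n}.npz',**f);cv2.imwrite(f'pics/{n}.png',f["pixels"][:,:,::-1])
from h import *
s=r.sense();print(s["clock"],s["eef_pos"],s["tcp_rot"],s["qpos"][5])
E
python3 w.py w1
```

```text
clock: 0.77
eef_pos: [261.8, -454.0, 253.1]
tcp_rot: [-3.141, -0.0, 0.268]
contact_force: [-0.5, -0.1, -0.9]
opening: 1.0
grasp_force: 0.0
clock: 1.43
eef_pos: [363.6, -297.4, 253.1]
tcp_rot: [-3.141, 0.0, 0.268]
contact_force: [0.2, -1.0, -0.1]
opening: 0.996
grasp_force: 0.0
clock: 2.1
eef_pos: [461.9, -144.7, 253.2]
tcp_rot: [-3.141, -0.0, 0.268]
contact_force: [0.5, 0.5, 0.1]
opening: 1.002
grasp_force: 0.0
clock: 2.77
eef_pos: [461.0, -146.1, 253.1]
tcp_rot: [-3.141, -0.0, 1.254]
contact_force: [0.3, -0.0, -0.4]
opening: 1.002
grasp_force: 0.0
clock: 3.43
eef_pos: [461.0, -146.1, 253.1]
tcp_rot: [-3.141, -0.001, 2.234]
contact_force: [0.2, -0.8, 0.7]
opening: 1.002
grasp_force: 0.0
clock: 4.1
eef_pos: [461.0, -146.2, 253.1]
tcp_rot: [3.141, -0.0, 3.092]
contact_force: [0.0, -0.4, 0.4]
opening: 1.004
grasp_force: 0.0
4.15 [ 461.11818263 -146.25537832  253.13872977] [ 3.14133861e+00 -3.55458067e-04  3.08398525e+00] -1.8236157359291418
```

View pics/w1.png

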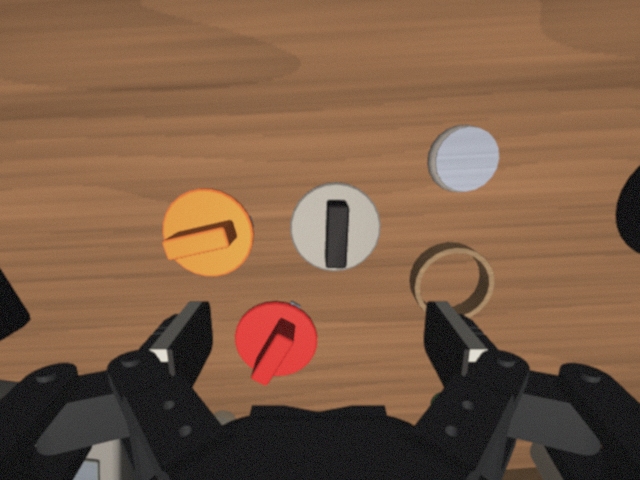

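The picture shows the grey lid at (335,226) with its bar nearly upright in the image, and the red and orange ones to the left. I'll measure the bar top and the flange ring.

```bash
cat > lid.py <<'E'
import numpy as np,cv2,sys
from h import *
f=dict(np.load(f'pics/{sys.argv[1]}.npz'));c0=eval(sys.argv[2]);R=float(sys.argv[3])
P=cloud(f);v,u=np.mgrid[:480,:640];near=np.hypot(u-c0[0],v-c0[1])<R
print("cam",f["cam_to_world"][:3,3])
m=near&(P[...,2]>56)&(P[...,2]<66);b=P[m];c,s,a=cv2.minAreaRect(b[:,:2].astype(np.float32));print("top",m.sum(),c,s,a,b[:,2].mean())
w,V=np.linalg.eigh(np.cov(b[:,:2].T));print("ang deg",np.degrees(np.arctan2(V[1,1],V[0,1]))%180,"mean",b.mean(0))
hsv=cv2.cvtColor(f["pixels"],cv2.COLOR_RGB2HSV)
g=(near&(hsv[...,1]<60)&(hsv[...,2]>80)).astype(np.uint8)
cs,_=cv2.findContours(g,0,1);k=max(cs,key=cv2.contourArea);e=cv2.fitEllipse(cv2.convexHull(k));print("ellipse",e,onz(f,e[0],23))
E
python3 lid.py w1 '(335,226)' 48
```

```text
cam [ 391.42850342 -143.46160498  375.02134897]
top 1395 (472.3787841796875, -130.54139709472656) (20.071517944335938, 59.33491516113281) 85.68041229248047 61.906904640494126
ang deg 175.55003850423344 mean [ 471.25351939 -130.66147521   61.90690464]
ellipse ((334.8000793457031, 226.40325927734375), (87.80908203125, 89.7166519165039), 77.0169448852539) [[ 471.52806621 -130.32633212   23.        ]]
```

```bash

python3 -m inch '[[0,0,0.006,-0.41,0.66,0,0],[0,0,0,0,0,0.5,0],[0,0,0,0,0,1,0],[0,0,0,0,0,1,0],[0,0,0,0,0,1,0],[0,0,0,0,0,1,0],[0,0,0,0,0,1,0],[0,0,0,0,0,0.5,0]]'
python3 -m inch '[[0,0,0,0,0,0.5,0],[0,0,0,0,0,0.5,0],[0,0,0,0,0,0.4,0],[0,0,0,0,0,0.3,0],[0,0,0,0,0,0.3,0],[0,0,0,0,0,0.16,0],[0,0,0,0,0,0,0],[0,0,0,0,0,0,0]]' 60
python3 -m inch '[[0,0,0,0,0,0,0.3],[0,0,0,0,0,0,0.5],[0,0,0,0,0,0,1],[0,0,0,0,0,0,1],[0,0,0,0,0,0,1],[0,0,0,0,0,0,1],[0,0,0,0,0,0,1],[0,0,0,0,0,0,1]]' 60
```

```text
clock: 4.82
eef_pos: [471.1, -130.2, 100.7]
tcp_rot: [3.141, -0.003, 3.062]
contact_force: [-0.1, -0.2, -0.4]
opening: 1.003
grasp_force: 0.0
clock: 5.48
eef_pos: [472.8, -131.0, 49.4]
tcp_rot: [3.142, 0.0, 3.066]
contact_force: [-0.9, 0.0, 0.2]
opening: 0.998
grasp_force: 0.0
clock: 6.15
eef_pos: [473.0, -131.0, 49.6]
tcp_rot: [-3.141, 0.001, 3.067]
contact_force: [-0.4, 1.8, 5.2]
opening: 0.228
grasp_force: 59.2
```

```bash

python3 -m inch '[[0,0,0,0,0,-0.2,1],[0,0,0,0,0,-0.5,1],[0,0,0,0,0,-1,1],[0,0,0,0,0,-1,1],[0,0,0,0,0,-1,1],[0,0,0,0,0,-1,1],[0,0,0,0,0,-1,1],[0,0,0,0,0,-1,1]]'
python3 -m inch '[[0,0,0,0,0,-0.5,1],[0,0,0,0.03,0.4,0,1],[0,0,0,0.07,0.8,0,1],[0,0,0,0.07,0.9,0,1],[0,0,0,0.07,0.9,0,1],[0,0,0,0.07,0.9,0,1],[0,0,0,0.07,0.9,0,1],[0,0,0,0.07,0.9,0,1]]'
python3 -m inch '[[0,0,0.034,0.07,0.9,0,1],[0,0,0.034,0.13,0.8,0,1],[0,0,0,0.25,0.7,0,1],[0,0,0,0.2,0.6,0,1],[0,0,0,0.2,0.5,0,1],[0,0,0,0.1,0.4,0,1],[0,0,0,0,0,0,1],[0,0,0,0,0,0,1]]'
python3 w.py w2
```

```text
clock: 6.82
eef_pos: [472.1, -130.8, 218.0]
tcp_rot: [3.141, -0.001, 3.067]
contact_force: [0.8, 0.6, -1.6]
opening: 0.224
grasp_force: 58.6
clock: 7.48
eef_pos: [470.8, 13.6, 228.0]
tcp_rot: [-3.142, -0.002, 3.067]
contact_force: [0.4, 0.7, -0.7]
opening: 0.231
grasp_force: 58.8
clock: 8.15
eef_pos: [469.6, 113.2, 228.6]
tcp_rot: [-3.141, -0.001, 2.855]
contact_force: [0.0, -1.2, -2.3]
opening: 0.224
grasp_force: 58.8
8.2 [469.69757723 112.77013522 228.70442471] [-3.14083345e+00 -8.19798087e-04  2.85399372e+00] -1.0503539398852881
```

View pics/w2.png

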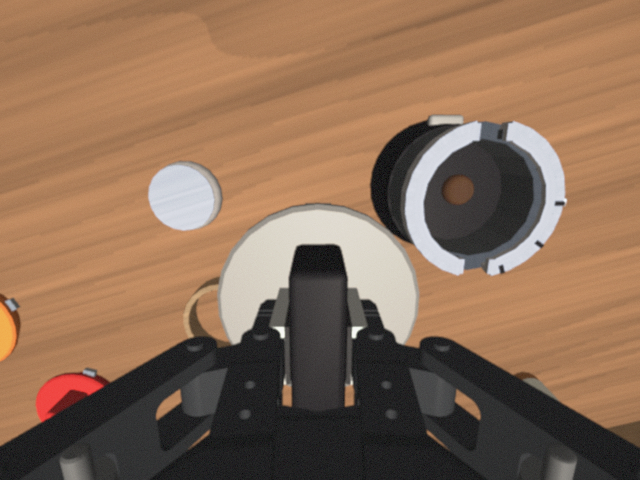

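The collar shows clearly at (484,198), with its slots at (491,131) and (478,262) and the pointer at (560,203). The held lid's flange is at (318,295). I'll measure the collar and the lid in this same view.

```bash
cat > col.py <<'E'
import numpy as np,cv2,sys
from scipy.optimize import least_squares
from h import *
f=dict(np.load(f'pics/{sys.argv[1]}.npz'));P=cloud(f)
v,u=np.mgrid[:480,:640]
hsv=cv2.cvtColor(f["pixels"],cv2.COLOR_RGB2HSV)
m=(np.hypot(u-484,v-198)<95)&(P[...,2]>110)&(P[...,2]<121)&(hsv[...,2]>120)
print("z",np.median(P[m][:,2]))
g=cv2.morphologyEx(m.astype(np.uint8),cv2.MORPH_OPEN,np.ones((3,3)))
uv=np.argwhere(g)[:,::-1];Q=onz(f,uv,115)[:,:2]
c=np.array([470.,230.])
for _ in range(5):
    d=Q-c;a=np.arctan2(d[:,1],d[:,0]);rr=np.hypot(*d.T);b=(np.degrees(a)//5).astype(int)
    E=np.array([Q[b==k][rr[b==k].argmax()] for k in set(b) if (b==k).sum()>20])
    s=least_squares(lambda p:np.hypot(E[:,0]-p[0],E[:,1]-p[1])-p[2],[*c,52],loss="soft_l1");c=s.x[:2]
print("collar outer",s.x)
d=Q-c;rr=np.hypot(*d.T);a=np.degrees(np.arctan2(d[:,1],d[:,0]))
for t in(-17,163):
    k=(rr>43)&(rr<50);x=(a[k]-t+180)%360-180
    # lateral edges of the gap, mm
    lat=rr[k]*np.sin(np.radians(x));lat=lat[np.abs(x)<60]
    hi=lat[lat>0];lo=lat[lat<0];print("slot",t,"edges",np.percentile(lo,99.5),np.percentile(hi,.5),"ang corr",np.degrees(np.arcsin((np.percentile(lo,99.5)+np.percentile(hi,.5))/2/46.5)))
# lid
m=(P[...,2]>235)&(P[...,2]<248)&(np.abs(u-318)<45)&(v>235)&(v<300);b=P[m];w,V=np.linalg.eigh(np.cov(b[:,:2].T))
print("bar z",np.median(b[:,2]),"mean",b.mean(0),m.sum())
L=[];zz=np.median(b[:,2])
for row in range(252,285,4):
    k=np.where(m[row])[0];L.append(onz(f,[(k.min()+k.max())/2,row],zz)[0,:2])
L=np.array(L);p=np.polyfit(-L[:,0],L[:,1],1);print("bar line ang",180-np.degrees(np.arctan(p[0])),L[0],L[-1])
m=(P[...,2]>192)&(P[...,2]<212)&(hsv[...,1]<60)&(hsv[...,2]>140)&(v<340);zf=np.median(P[m][:,2])
cs,_=cv2.findContours(m.astype(np.uint8),0,1);h=cv2.convexHull(max(cs,key=cv2.contourArea))[:,0];h=h[h[:,1]<325]
F=onz(f,h,zf)[:,:2];s=least_squares(lambda p:np.hypot(F[:,0]-p[0],F[:,1]-p[1])-p[2],[470,113,46],loss="soft_l1");print("flange z",zf,s.x)
E
python3 col.py w2
```

```text
z 116.24078254058487
collar outer [468.65213261 226.92442722  52.43560962]
slot -17 edges -8.542359691319126 8.818015454342637 ang corr 0.16982725748523442
slot 163 edges -8.470626080086305 8.745941706376925 ang corr 0.16961770388571804
bar z 240.75358635605977 mean [444.74852656 119.25835999 240.33955536] 1957Traceback (most recent call last):
  File "col.py", line 28, in <module>
    k=np.where(m[row])[0];L.append(onz(f,[(k.min()+k.max())/2,row],zz)[0,:2])
                                           ~~~~~^^
    return umr_minimum(a, axis, None, out, keepdims, initial, where)
ValueError: zero-size array to reduction operation minimum which has no identity
```

```bash
sed -i 's/range(252,285,4)/range(248,273,3)/; s/k=np.where(m\[row\])\[0\];L/k=np.where(m[row])[0]\n    if len(k)<5: continue\n    L/' col.py; python3 col.py w2 | tail -3
```

```text
bar z 240.75358635605977 mean [444.74852656 119.25835999 240.33955536] 1957
bar line ang 159.09028553422044 [439.06037241 121.17131581] [441.0000201  120.42874238]
flange z 203.20714440119286 [468.83866069 112.23759243  45.11651789]
```

```bash

python3 -m inch '[[0,0,0.0017,0.1,0.3,0,1],[0,0,0,0.2,0.73,0,1],[0,0,0,0.25,0.85,0,1],[0,0,0,0.25,0.85,0,1],[0,0,0,0.25,0.8,0,1],[0,0,0,0.16,0.5,0,1],[0,0,0,0.1,0.37,0,1],[0,0,0,0,0,0,1]]'
python3 -m inch '[[0,0,0,0,0,0.4,1],[0,0,0,0,0,0.6,1],[0,0,0,0,0,0.6,1],[0,0,0,0,0,0.5,1],[0,0,0,0,0,0.2,1],[0,0,0,0,0,0,1],[0,0,0,0,0,0,1],[0,0,0,0,0,0,1]]'
python3 - <<'E'
from rig import r, grab_frame
import cv2,numpy as np
A=[]
for n,(x,y) in(("side",(270,290)),("scene",(430,170))):
    f=grab_frame(n);np.savez(f'pics/{n}1.npz',**f);A.append(cv2.resize(f["pixels"][y:y+120,x:x+120],(400,400),interpolation=cv2.INTER_CUBIC))
cv2.imwrite('pics/c2.png',np.hstack(A)[:,:,::-1])
s=r.sense();print(s["eef_pos"],s["tcp_rot"],s["contact_force"])
E
```

```text
clock: 8.87
eef_pos: [470.7, 228.8, 229.2]
tcp_rot: [3.141, 0.0, 2.849]
contact_force: [1.0, -0.8, -0.7]
opening: 0.231
grasp_force: 58.9
clock: 9.53
eef_pos: [471.0, 227.5, 172.4]
tcp_rot: [3.141, 0.001, 2.848]
contact_force: [1.0, 0.4, -1.6]
opening: 0.225
grasp_force: 58.9
[471.06733664 227.67863945 172.53459092] [3.14069682e+00 1.00823124e-03 2.84776656e+00] [-0.54348189 -0.33121559 -2.56272582]
```

View pics/c2.png

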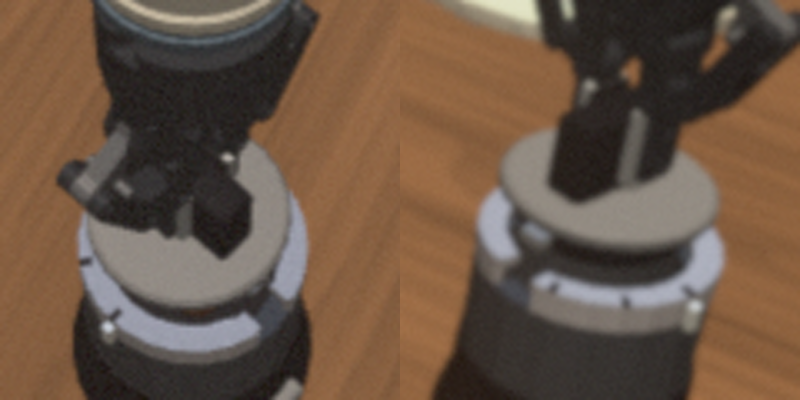

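The lid is just above the collar, with a lug directly over the slot at (520,250) in the right half. I'll nudge x by -1 mm and lower it gently.

```bash

python3 -m inch '[[0,0,0,0.04,-0.01,0,1],[0,0,0,0,0,0.15,1],[0,0,0,0,0,0.15,1],[0,0,0,0,0,0.15,1],[0,0,0,0,0,0,1],[0,0,0,0,0,0,1]]'
python3 -m inch '[[0,0,0,0,0,0.1,1],[0,0,0,0,0,0.1,1],[0,0,0,0,0,0,1],[0,0,0,0,0,0,1]]'
python3 -c "
from rig import r
s=r.sense();print(s['eef_pos'],s['tcp_rot'],s['contact_force'],s['wrist_torque'])"
```

```text
clock: 10.13
eef_pos: [469.3, 227.6, 160.1]
tcp_rot: [-3.141, -0.001, 2.848]
contact_force: [-0.5, 0.3, -2.7]
opening: 0.226
grasp_force: 58.9
clock: 10.47
eef_pos: [469.4, 227.7, 155.4]
tcp_rot: [-3.141, -0.0, 2.848]
contact_force: [-0.0, -0.5, -2.2]
opening: 0.223
grasp_force: 58.9
[469.43808082 227.67644362 155.35075334] [-3.14139903e+00 -2.92074026e-04  2.84796752e+00] [-0.01425349 -0.53352974 -2.24044338] [-0.01058777  0.01315741 -0.00789134]
```

```bash

python3 -m inch '[[0,0,0,0,0,0.1,1],[0,0,0,0,0,0.1,1],[0,0,0,0,0,0.06,1],[0,0,0,0,0,0,1],[0,0,0,0,0,0,1]]'
python3 -m inch '[[0,0,0,0,0,0.04,1],[0,0,0,0,0,0.04,1],[0,0,0,0,0,0,1],[0,0,0,0,0,0,1]]'
python3 -c "
from rig import r
s=r.sense();print(s['eef_pos'],s['tcp_rot'],s['contact_force'],s['wrist_torque'])"
```

```text
clock: 10.88
eef_pos: [469.5, 227.6, 148.9]
tcp_rot: [-3.141, -0.0, 2.848]
contact_force: [0.3, 0.0, -1.7]
opening: 0.225
grasp_force: 58.9
clock: 11.22
eef_pos: [469.7, 227.7, 147.6]
tcp_rot: [3.141, 0.0, 2.848]
contact_force: [-1.8, -0.2, 4.4]
opening: 0.23
grasp_force: 59.9
[469.65709969 227.7375209  147.5698281 ] [3.14137541e+00 2.44962259e-04 2.84796482e+00] [-1.8232206  -0.15960402  4.4021894 ] [-0.17432243  0.21837356 -0.01084566]
```

Seated flush: contact at z 147.6, as predicted. Now I'll twist it about 0.6 rad, then check the pointer.

```bash

python3 -m inch '[[0,0,0.01,0,0,0,1],[0,0,0.02,0,0,0,1],[0,0,0.02,0,0,0,1],[0,0,0.02,0,0,0,1],[0,0,0.02,0,0,0,1],[0,0,0,0,0,0,1]]'
python3 -m inch '[[0,0,0.02,0,0,0,1],[0,0,0.02,0,0,0,1],[0,0,0.02,0,0,0,1],[0,0,0.02,0,0,0,1],[0,0,0.02,0,0,0,1],[0,0,0.01,0,0,0,1],[0,0,0,0,0,0,1],[0,0,0,0,0,0,1]]'
python3 - <<'E'
from rig import r, grab_frame
import cv2,numpy as np
A=[]
for n,(x,y) in(("side",(270,290)),("scene",(430,170))):
    f=grab_frame(n);np.savez(f'pics/{n}2.npz',**f);A.append(cv2.resize(f["pixels"][y:y+120,x:x+120],(400,400),interpolation=cv2.INTER_CUBIC))
cv2.imwrite('pics/c3.png',np.hstack(A)[:,:,::-1])
s=r.sense();print(s["eef_pos"],s["tcp_rot"],s["contact_force"],s["wrist_torque"])
E
```

```text
clock: 11.72
eef_pos: [469.9, 227.7, 147.6]
tcp_rot: [3.141, 0.001, 2.563]
contact_force: [-1.1, -2.1, 6.1]
opening: 0.227
grasp_force: 60.0
clock: 12.38
eef_pos: [469.9, 227.7, 147.6]
tcp_rot: [3.141, 0.0, 2.222]
contact_force: [-0.8, -1.9, 5.1]
opening: 0.226
grasp_force: 60.0
[469.90582129 227.7169896  147.57682715] [3.14084216e+00 3.38950601e-04 2.22190709e+00] [-0.58018179 -1.98763933  5.3255146 ] [-0.32619307  0.23410477 -0.08183801]
```

View pics/c3.png

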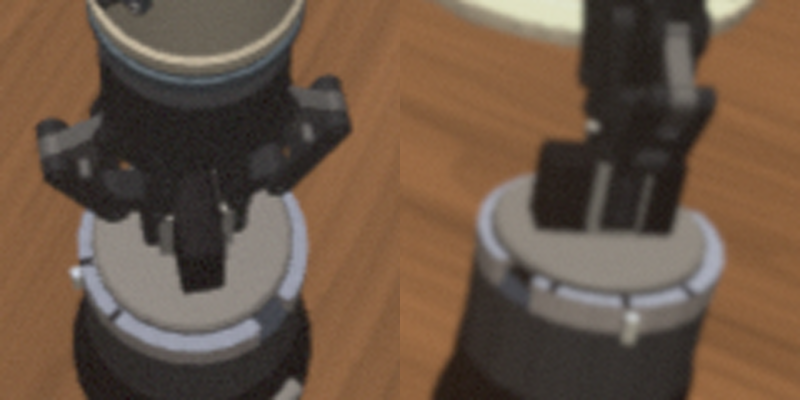

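The lid is flush and the pointer is almost at the half-way mark: (632,325) against the mark at (627,298). I'll measure its angle at start and now.

```bash
python3 - <<'E'
import cv2,numpy as np
from h import *
c=np.array([470.2,229.7])
for n in("scene","side"):
    a=[]
    for i in (0,2):
        f=dict(np.load(f'pics/{n}{i}.npz'));hsv=cv2.cvtColor(f["pixels"],cv2.COLOR_RGB2HSV)
        P=cloud(f);d=P[...,:2]-c;R=np.hypot(d[...,0],d[...,1])
        m=(R>52.8)&(R<66)&(P[...,2]>85)&(P[...,2]<114)&(hsv[...,2]>165)&(hsv[...,1]<50)
        q=np.argwhere(m);A=np.arctan2(d[...,1],d[...,0])[m]
        # marks: dark pixels on collar top
        px=[q[:,1].mean(),q[:,0].mean()];a.append(np.median(A));print(n,i,len(q),px,P[m].mean(0),np.degrees(np.median(A)))
        k=(R>46.8)&(R<51.5)&(P[...,2]>112)&(P[...,2]<119)&(hsv[...,2]<105);Ak=np.degrees(np.arctan2(d[...,1],d[...,0])[k])
        for t in(73.2,38.8,4.4):
            z=Ak[abs(Ak-t)<8]; print("  mark",t,len(z),z.mean() if len(z) else None)
    print("turn",a[0]-a[1])
E
```

```text
scene 0 6 [np.float64(485.3333333333333), np.float64(229.33333333333334)] [442.64545436 207.78640741 112.88167687] -132.14622960094337
  mark 73.2 4 73.56152505856969
  mark 38.8 3 37.932249282786735
  mark 4.4 3 2.944864835828763
scene 2 3 [np.float64(499.0), np.float64(265.6666666666667)] [511.77208148 264.38857084 110.5558967 ] 39.71932704431256
  mark 73.2 4 74.1230265125594
  mark 38.8 3 37.779321416278755
  mark 4.4 5 2.1370816742108922
turn -2.999619834232536
side 0 3 [np.float64(337.3333333333333), np.float64(361.0)] [456.85307186 216.63523331 112.72085557] -112.11986053030684
  mark 73.2 4 74.51257197962018
  mark 38.8 3 38.20765666253038
  mark 4.4 4 2.4197573891740567
side 2 1 [np.float64(292.0), np.float64(371.0)] [510.98247657 263.50495424 112.18726147] 39.6556348720483
  mark 73.2 7 73.19851820839865
  mark 38.8 4 39.04460001478047
  mark 4.4 0 None
turn -2.6489821186166127
```

The pointer is 1–2° short of half-way, which agrees with the yaw reading. One small final turn, then I'll check the bystanders and the pose before handing in.

```bash

python3 -m inch '[[0,0,0.009,0,0,0,1],[0,0,0,0,0,0,1],[0,0,0,0,0,0,1],[0,0,0,0,0,0,1]]'
python3 - <<'E'
from rig import r, grab_frame
import cv2,numpy as np
f=grab_frame("scene");np.savez('pics/scene3.npz',**f)
p=f["pixels"].copy();p[:,:]=p
crop=cv2.resize(p[200:300,440:540],(500,500),interpolation=cv2.INTER_CUBIC)
cv2.imwrite('pics/c4.png',crop[:,:,::-1])
a=np.load('pics/scene0.npz')["pixels"].astype(int)
d=(abs(a-f["pixels"]).max(2)>50).astype(np.uint8);n,_,s,_=cv2.connectedComponentsWithStats(d)
print([x.tolist() for x in s[1:] if x[4]>25])
s=r.sense();print(s["tcp_rot"],s["contact_force"],s["wrist_torque"])
E
```

```text
clock: 12.82
eef_pos: [469.9, 227.7, 147.6]
tcp_rot: [3.141, 0.0, 2.194]
contact_force: [0.2, -2.6, 5.5]
opening: 0.227
grasp_force: 60.0
[[223, 0, 17, 24, 173], [256, 0, 22, 25, 222], [439, 0, 14, 32, 286], [457, 0, 27, 24, 482], [503, 0, 30, 17, 251], [577, 0, 35, 56, 937], [557, 6, 27, 15, 125], [485, 11, 18, 9, 102], [615, 15, 10, 6, 52], [463, 19, 39, 59, 1407], [508, 18, 70, 36, 1166], [497, 32, 26, 52, 826], [538, 58, 17, 12, 133], [562, 59, 7, 7, 38], [457, 61, 8, 11, 52], [593, 66, 9, 5, 27], [552, 71, 19, 12, 138], [516, 75, 20, 10, 90], [471, 80, 20, 6, 52], [498, 100, 58, 8, 153], [468, 102, 78, 136, 5139], [294, 188, 29, 29, 594], [287, 204, 44, 20, 368], [295, 221, 32, 9, 140], [458, 230, 6, 17, 42], [463, 232, 54, 24, 728], [474, 242, 47, 17, 97]]
[3.14081359e+00 3.19290535e-04 2.19366044e+00] [-0.82732422 -1.11176578  6.45716578] [-0.30207533  0.26088095 -0.07626776]
```

View pics/c4.png

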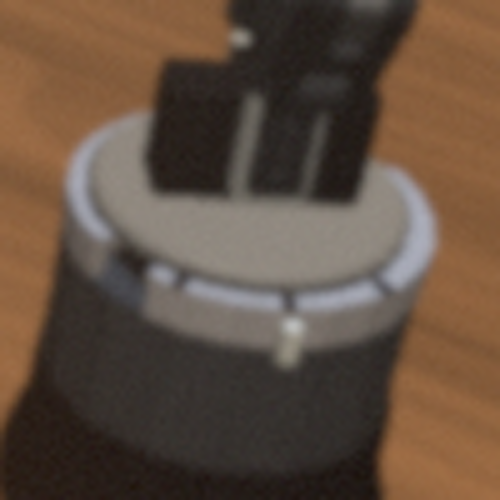

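The pointer at (291,335) sits under the half-way mark at (288,300), and the lid is flush. The bystanders' image regions haven't changed, so I'm handing in.

```bash
python3 -c "
from rig import r
print(r.sign_off())"
```

```text
the job is handed in; nothing more can be done
None
```

I handed the job in at about 13 s with the grey lid seated flush, turned clockwise to the half-way mark and still gripped there; it never reached the lock, and the bystanders were not moved.

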